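# Clamp the scrap caddy and post the dead tuner cans

### The job

Fix the green scrap caddy to the bench: with the red cam lever still up, screw the brass nut down until the rubber pad just meets the caddy's steel tongue, then flip the lever fully over so that the gauge needle stands in the green. Only then push every dead tuner can on the bench through the caddy's black sprung flap, so that all lie inside and the flap is shut. Leave the caddy where it stands, and the pump, driver, battery door and transformer alone.

Things in the scene. Friction and masses are not known exactly. Their poses are not given: they have to be found in the camera images.
- clamp: cam hold-down clamp, base bolted to the bench. Origin on the bench, its z up. A flat aluminium bar 30 x 150 mm runs along the clamp's y, 78 to 90 mm above the bench when the lever is up; the blue base and two posts that carry the lever are at y = -50 mm, a flat white gauge dial (diameter 40 mm, on top of the bar) at y = 0, the nut, spindle and rubber pad at y = +50 mm (x = 0 for all)
- lever (a joint): cam lever, rad: 0 = upright (open), 1.55 = its stop, lying flat (clamped), pointing to the clamp's -y. Full swing lowers the bar with nut and pad by 8 mm (in proportion to the angle). Stiff pivot: stays where left, needs about 3 N at the tip. Fully over means beyond 1.4
- lever_pivot (a point): the lever's pivot, 112 mm above the bench; pivot axis along the clamp's x
- lever_tip (a point): end of the lever arm near its middle line, 85 mm from the pivot. The red arm is 12 mm wide (along the clamp's x) and 10 mm thick, ending in a 16 x 12 mm, 16 mm long head centred 82 mm from the pivot
- nut (a joint): round brass nut on the bar, rad, grows clockwise seen from above, range 0 to 11; coarse thread: each rad clockwise lowers the rubber pad 2.0 mm. Stays where left (turning takes 0.05 to 0.08 N m)
- nut_top (a point): centre of the nut's top; the nut is 32 mm in diameter, 28 mm high, axis vertical, free all round above the bar, top 119 mm above the bench with the lever up
- pad_face (a point): centre of the underside of the rubber pad (26 mm diameter), which presses the tongue. Nut, spindle and pad sit in a sleeve sprung 1.5 N per mm against the bar: once the pad is on the tongue, lowering the bar further presses the spring and leaves nut and pad where they are
- needle (a joint): red gauge needle on the dial, rad: shows how far the sleeve's spring is pressed in, 0.2 rad per mm; 0 (no load, pointing to the clamp's -y) and growing clockwise from above; green sector of the dial 1.2 to 2.0 (6 to 10 mm, 9 to 15 N). If the pad just touches the tongue with the lever up, flipping the lever gives about 1.6
- caddy: green scrap caddy, loose, 0.9 kg, 200 (x) x 130 (y) x 145 (z) mm with a clear window in its roof's +x half; origin under its centre, its -x side towards the clamp. A steel tongue 12 mm thick, 50 mm wide sticks out 83 mm on the bench from its -x side and lies under the pad from the start
- tongue (a point): point on the upper face of the tongue (12 mm above the bench), about under the pad; axes as the caddy's
- slot (a point): centre of the opening in the caddy's roof, 145 mm above the bench; opening 104 mm along the caddy's x by 76 mm along its y, closed by the flap; roof 4 mm thick. Below, a slippery ramp falls from 45 mm above the bench (-x edge) to 10 mm (+x edge), with a 10 mm ridge along its middle: cans slide off it left or right. Let cans go 15 mm left and right of the middle in turn, or they may pile up
- flap (a joint): black flap that closes the opening, rad: 0 = shut, opens downwards into the caddy to 1.4; hinged on the opening's -x edge, 102 mm long; a spring shuts it (about 0.05 N m to start, 0.1 N m wide open)
- can1: dead tuner can, a tinned metal block 24 x 24 x 38 mm (z the long axis) with a yellow top, 45 g, standing on the bench at the start; origin at its centre. Any of the five may be absent
- can2: dead tuner can, a tinned metal block 24 x 24 x 38 mm (z the long axis) with a yellow top, 45 g, standing on the bench at the start; origin at its centre. Any of the five may be absent
- can3: dead tuner can, a tinned metal block 24 x 24 x 38 mm (z the long axis) with a yellow top, 45 g, standing on the bench at the start; origin at its centre. Any of the five may be absent
- can4: dead tuner can, a tinned metal block 24 x 24 x 38 mm (z the long axis) with a yellow top, 45 g, standing on the bench at the start; origin at its centre. Any of the five may be absent
- can5: dead tuner can, a tinned metal block 24 x 24 x 38 mm (z the long axis) with a yellow top, 45 g, standing on the bench at the start; origin at its centre. Any of the five may be absent
- pump: bystander: silver desoldering pump lying, about 175 x 20 mm; origin under its barrel
- driver: bystander: cobalt hex driver lying, 155 x 18 mm; origin under the handle's front end
- door: bystander: bone-white battery door lying flat, 62 x 42 x 4 mm; origin under its centre
- transformer: bystander: squat black transformer, 78 x 48 x 47 mm, 0.5 kg; origin under its centre

How it is judged (in metres and radians):
On the way, in this order (a step that is already met when the one before it is completed fails the run):
1. with the lever up (below 0.4 rad), the nut is screwed down until the pad is within 2.5 mm of the tongue (value of joint lever below 0.4 rad and z of pad_face in the frame of tongue below 0.0025 m), for 0.2 s.
2. the lever is flipped over (beyond 1.4 rad), the needle is in the green (1.15 to 2.05 rad) and the pad presses the caddy with over 6 N (value of joint lever above 1.4 rad and value of joint needle between 1.15 and 2.05 rad and contact force between clamp and caddy above 6 N), for 0.3 s.
3. every can present is inside the caddy and the flap is shut (z of can1 in the frame of caddy between 0 and 0.1 m and x of can1 in the frame of caddy between -0.1 and 0.1 m and y of can1 in the frame of caddy between -0.065 and 0.065 m and z of can2 in the frame of caddy between 0 and 0.1 m and x of can2 in the frame of caddy between -0.1 and 0.1 m and y of can2 in the frame of caddy between -0.065 and 0.065 m and z of can3 in the frame of caddy between 0 and 0.1 m and x of can3 in the frame of caddy between -0.1 and 0.1 m and y of can3 in the frame of caddy between -0.065 and 0.065 m and z of can4 in the frame of caddy between 0 and 0.1 m and x of can4 in the frame of caddy between -0.1 and 0.1 m and y of can4 in the frame of caddy between -0.065 and 0.065 m and z of can5 in the frame of caddy between 0 and 0.1 m and x of can5 in the frame of caddy between -0.1 and 0.1 m and y of can5 in the frame of caddy between -0.065 and 0.065 m and value of joint flap below 0.08 rad), for 0.2 s.
At the end, for the whole second after the job is handed in: Lever beyond 1.4 rad, needle between 1.15 and 2.05 rad, the pad pressing the caddy with over 6 N; every can present has its centre within the caddy's walls and less than 100 mm above its underside, flap within 0.08 rad of shut; cans and caddy at rest (below 20 mm/s) (all of step 2 and all of step 3 and linear speed of each of can1, can2, can3, can4, can5, caddy below 0.02 m/s); the robot touches nothing.
It fails at once if the pump, driver, battery door or transformer is moved more than 30 mm (distance of any of pump, driver, door, transformer from where it was at the start of the episode above 0.03 m).
It fails at once if the caddy is shifted more than 20 mm (distance of caddy from where it was at the start of the episode above 0.02 m).
It fails at once if a can is put into the caddy while the lever is not over (below 1.2 rad) (value of joint lever below 1.2 rad and ((z of can1 in the frame of caddy between 0 and 0.1 m and x of can1 in the frame of caddy between -0.1 and 0.1 m and y of can1 in the frame of caddy between -0.065 and 0.065 m) or (z of can2 in the frame of caddy between 0 and 0.1 m and x of can2 in the frame of caddy between -0.1 and 0.1 m and y of can2 in the frame of caddy between -0.065 and 0.065 m) or (z of can3 in the frame of caddy between 0 and 0.1 m and x of can3 in the frame of caddy between -0.1 and 0.1 m and y of can3 in the frame of caddy between -0.065 and 0.065 m) or (z of can4 in the frame of caddy between 0 and 0.1 m and x of can4 in the frame of caddy between -0.1 and 0.1 m and y of can4 in the frame of caddy between -0.065 and 0.065 m) or (z of can5 in the frame of caddy between 0 and 0.1 m and x of can5 in the frame of caddy between -0.1 and 0.1 m and y of can5 in the frame of caddy between -0.065 and 0.065 m))).
Of can1, can2, can3, can4, can5 only 3 to 5 are there at a start; the rules pass over those that are not, and their reading is None.
At some moment in a run one of can1, can2, can3, can4, can5 may be knocked a few centimetres aside while the robot is not near it.
Once in a run the grip may slacken for a moment while it holds something.
It also fails if it takes over 210 s, if anything falls off the work surface, if the arm or the gripper's body presses on something with over 40 N, if the wrist force passes 120 N, or if a joint passes its speed limit or range.

### The arm

A 7-joint arm with a two-finger parallel gripper is mounted at the origin on the work surface. World frame = base frame: x ahead of the robot, y to its left, z up, the work surface at z = 0. Lengths are in mm, angles in rad, forces in N, time in s.
With the tool pointing down it reaches from about 425 to 875 mm from the base axis. Payload 8.4 kg.
Tool frame: the origin (TCP) lies midway between the tips of the shut fingers; the grasp point (between the pads) lies 19 mm behind it; z points along the fingers, y is the line along which they close (so a half turn about z gives the same grasp; the last joint's range is limited). The gripper opens to 87 mm and grips with 3 to 60 N. Pads are 19 mm wide; open, the fingers measure 117 mm over their backs; the gripper's body (75 mm by 190 mm) begins 51 mm behind the grasp point.
Start: joints at [-0.099, 0.333, 0.04, 1.465, -0.013, 1.343, -0.059], TCP at [649.972, -0.012, 222.546] pointing down, gripper open.
Joint ranges: [-2.58, 2.58], [-0.38, 2.09], [-1.3, 1.39], [0.25, 2.4], [-1.5, 4.64], [0.08, 2.09], [-2.65, 2.65]. Speed limits (rad/s): [2.22, 2.22, 2.79, 2.79, 3.14, 3.14, 3.14].

### API

Orientations are given as a unit quaternion [x, y, z, w].
In Python, from rig import r gives the robot as it stands.
- The arm moves only by the tool apply_moves, never from a script. Its argument "targets" is a list of rows, each a list of 5 numbers: the closure in counts, from 0 (fully open) to 255 (shut), then the shift along the tool's x, y, z in m, then the turn about the tool's z in rad. In form: [[fingers, dx, dy, dz, spin], ...]. A call has 1 to 8 rows; each row shifts and turns the commanded pose from where the row before left it, along the tool's axes as they then stand; what a row does not reach is not made up. A row lasts 1/8 s, in which the tool goes at most 62.5 mm and 10.7 degrees, less where a joint would pass 70% of its speed; a pose out of reach is approached as far as the arm can. A call with a gripper value outside its range is refused whole. The fingers move at their own pace and stop on an object; "grip_force" is the grip in N (left out, the last holds). Time passes only in rows, so rows that do not move let the fingers close. It gives the time, the measured TCP pose, the force, the opening and the grip force at its end, in the units of the state.
- r.get_obs(): the state, without advancing time (a new reading comes with each control period).
- r.camera(name): name is "scene" or "side" or "wrist"; returns the picture (420x560x3 uint8, blue, green, red); there is no depth.
- r.camera_params(name): a dict with "intrinsics" (3x3 intrinsics, pixels), "extrinsics" (4x4, takes a point from camera to world coordinates); the wrist camera has in their place "mount" (4x4, takes a point from camera to tool coordinates, whose origin is the TCP and whose axes are the flange's). Camera axes: x right, y down, z forward; pixel columns grow to the right and rows downward; lengths in mm; the calibration is good to about 2 mm. The wrist camera is an equidistant fisheye: a pixel r from the principal point sees the ray r / f radians off the axis. A picture is of the moment at which its call begins: read the wrist's pose just before it. camera_params takes no time and is no camera call.
- r.close_job(): hands the job in; it is judged then, once.
The state is a dict: "time": time; "joint_positions": joint angles; "qvel": joint speeds; "effort": joint torques, N m; "tool_pos": TCP position; "tool_rot": TCP orientation; "contact_force": force on the tool from outside, world axes, zero at the start; "wrist_torque": the same for the moment, N m; "opening": finger opening in mm; "grip_force": force on a finger pad.
Only numpy, scipy, OpenCV 4.12 (cv2) and the standard library are available. Lean on these libraries where they do the work, as an engineer would, in place of code of your own. Each camera call takes 0.05 s, during which the arm holds its last target. There are 200 camera calls.

## Working session

There is one attempt and no reset: what is moved stays moved. The work goes in short steps, Python scripts to look and compute and a tool call to move; the robot and the scene stay as the last step left them, time stands still between calls to the robot, and variables do not carry over. Pictures are saved under pics/ and viewed, at most 14 in all, crops included, and the job is handed in when it is done.

Besides the shell and the picture viewer there is one more tool, called after "Call:" as a command line: name --pt "numbers of a row" for each row, then --argument value for the rest. apply_moves: Moves the arm, as the interface text tells. Its arguments: {"type":"object","properties":{"targets":{"type":"array"},"grip_force":{"type":"number"}},"required":["targets"]}

```bash
ls; mkdir -p pics
python3 - <<'E'
from rig import r
import cv2,numpy as np
np.set_printoptions(precision=4,suppress=True)
for n in("scene","side","wrist"):
    o=r.get_obs()
    cv2.imwrite(f"pics/{n}0.png",r.camera(n)); print(n,r.camera_params(n))
print(o)
E
```

```text
pics
scene {'intrinsics': array([[446.9518,   0.    , 279.7616],
       [  0.    , 446.9518, 205.1455],
       [  0.    ,   0.    ,   1.    ]]), 'extrinsics': array([[  -0.6114,    0.4772,   -0.6312, 1274.6285],
       [   0.7913,    0.3748,   -0.4832,  433.7397],
       [   0.006 ,   -0.7949,   -0.6067,  792.2865],
       [   0.    ,    0.    ,    0.    ,    1.    ]])}
side {'intrinsics': array([[462.4215,   0.    , 276.5976],
       [  0.    , 462.4215, 206.7714],
       [  0.    ,   0.    ,   1.    ]]), 'extrinsics': array([[   0.7675,   -0.3324,    0.5482,   55.0345],
       [  -0.6407,   -0.369 ,    0.6733, -744.893 ],
       [  -0.0216,   -0.868 ,   -0.4962,  628.4339],
       [   0.    ,    0.    ,    0.    ,    1.    ]])}
wrist {'intrinsics': array([[325.1923,   0.    , 280.105 ],
       [  0.    , 325.1923, 212.9088],
       [  0.    ,   0.    ,   1.    ]]), 'mount': array([[  -0.    ,   -0.9612,   -0.276 ,   76.4146],
       [   1.    ,   -0.0002,    0.0006,   -0.8307],
       [  -0.0006,   -0.276 ,    0.9612, -161.087 ],
       [   0.    ,    0.    ,    0.    ,    1.    ]])}
{'time': 0.1, 'joint_positions': array([-0.0992,  0.3338,  0.0399,  1.4662, -0.0134,  1.3433, -0.0585]), 'qvel': array([ 0.0007, -0.    , -0.0003, -0.0025, -0.0001, -0.    , -0.0002]), 'effort': array([  0.0037, -65.7808,   1.3396, -40.4709,  -0.0596,   0.041 ,
        -0.    ]), 'tool_pos': array([649.5807,  -0.0304, 221.7684]), 'tool_rot': array([ 0.7071,  0.7071, -0.0005, -0.0005]), 'contact_force': array([ 0.0209,  0.6468, -0.2261]), 'wrist_torque': array([-0.0314, -0.0195, -0.0095]), 'grip_force': 0.0, 'opening': 87.18713514494988}
```

View pics/scene0.png

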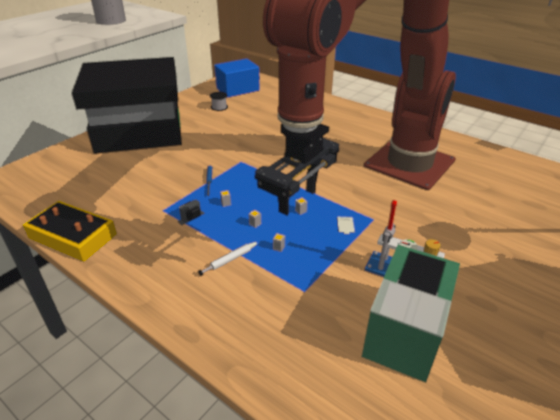

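View pics/side0.png

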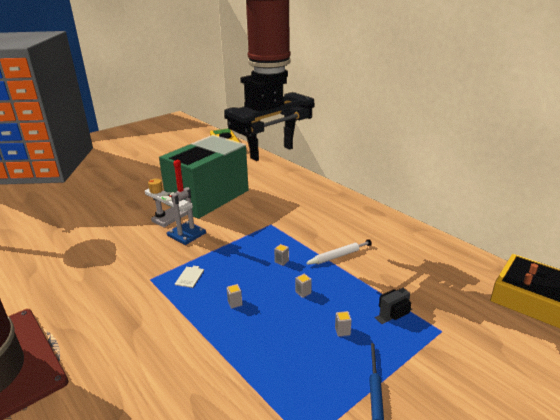

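View pics/wrist0.png

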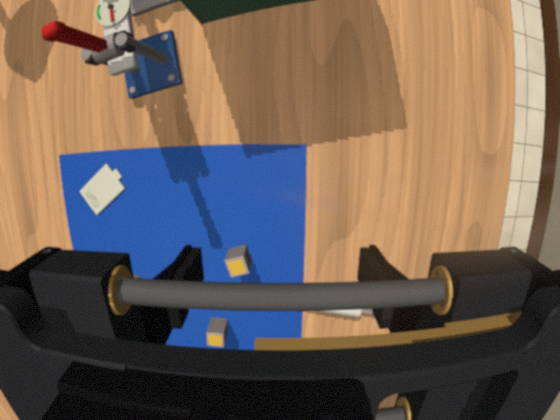

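The four cans are at scene (226,198), (301,206), (255,218), (280,242), and side (343,323), (234,297), (303,286), (282,255). The clamp shows its red lever at scene (392,215) and nut at (432,246). The caddy, with its black flap, is at scene (410,310), left of and beyond the mat.

```bash
cat > h.py <<'E'
from rig import r
import cv2,numpy as np
from scipy.spatial.transform import Rotation as R
np.set_printoptions(precision=1,suppress=True)
def ray(n,p,o=None):
    c=r.camera_params(n);K=c["intrinsics"];x=(p[0]-K[0,2])/K[0,0];y=(p[1]-K[1,2])/K[1,1]
    if n=="wrist":
        t=np.hypot(x,y);s=np.sin(t)/max(t,1e-9);d=np.array([x*s,y*s,np.cos(t)])
        T=np.eye(4);T[:3,:3]=R.from_quat(o["tool_rot"]).as_matrix();T[:3,3]=o["tool_pos"];E=T@c["mount"]
    else: d=np.array([x,y,1.]);E=c["extrinsics"]
    d=E[:3,:3]@d;return E[:3,3],d/np.linalg.norm(d)
def plane(n,p,z,o=None):
    c,d=ray(n,p,o);return c+d*(z-c[2])/d[2]
def tri(*rs):
    A=sum(np.eye(3)-np.outer(d,d) for c,d in rs);b=sum((np.eye(3)-np.outer(d,d))@c for c,d in rs)
    return np.linalg.solve(A,b)
def blobs(im,lo,hi,amin=8):
    m=cv2.inRange(cv2.cvtColor(im,cv2.COLOR_BGR2HSV),np.array(lo),np.array(hi))
    n,l,s,c=cv2.connectedComponentsWithStats(m)
    return [(c[i],s[i]) for i in range(1,n) if s[i,4]>=amin]
YEL=((15,120,130),(32,255,255));RED=((0,200,100),(6,255,255));BLK=((0,0,0),(180,255,45));GRN=((60,60,20),(90,255,200))
E
python3 - <<'E'
from h import *
o=r.get_obs()
I={n:cv2.imread(f"pics/{n}0.png") for n in("scene","side","wrist")}
for n in I:
  for nm,c,z in(("yel",YEL,38),("red",RED,0)):
    for p,s in blobs(I[n],*c): print(n,nm,p,s,plane(n,p,z,o))
# zoomed crops
a=cv2.resize(I["scene"][180:380,350:480],None,fx=3,fy=3,interpolation=cv2.INTER_CUBIC)
b=cv2.resize(I["side"][130:250,130:260],None,fx=3,fy=3,interpolation=cv2.INTER_CUBIC)
out=np.zeros((600,790,3),np.uint8);out[:,:390]=a;out[:360,395:785]=b
cv2.imwrite("pics/crop0.png",out)
E
```

```text
scene yel [308.2 261.9] [    0    53   560   367 97298] [624.6  22.8  38. ]
scene yel [287.4 169.2] [282 165  12   9  63] [ 329.4 -261.    38. ]
scene yel [300.4 174.4] [293 167  15  14  75] [ 328.5 -211.9   38. ]
scene yel [303.4 184.3] [300 181   6   7  25] [ 366.  -174.2   38. ]
scene yel [224.6 192.9] [222 191   6   4  19] [ 542.1 -327.5   38. ]
scene yel [300.9 200.6] [298 199   7   4  21] [ 436.2 -133.    38. ]
scene yel [254.3 213.1] [251 211   7   5  24] [ 560.8 -199.6   38. ]
scene yel [278.4 236.9] [275 235   8   5  31] [597.5 -88.1  38. ]
scene yel [391.3 251.8] [390 250   4   5  18] [470.2 163.6  38. ]
scene yel [554.8 334.3] [549 332  11   6  24] [487.1 535.2  38. ]
scene yel [552.9 345.5] [546 340  14  12  59] [518.2 538.3  38. ]
scene yel [522.1 346.2] [521 345   4   3   9] [557.6 490.4  38. ]
scene red [392.1 212.8] [389 201   8  27  79] [280.2  77.9   0. ]
side yel [153.9 142.5] [  92  111  128   59 2417] [679.1 683.9  38. ]
side yel [169.2 118.4] [167 115   6   8  15] [841.8 875.4  38. ]
side yel [132.7 124.3] [130 122   8   8  15] [705.7 911.2  38. ]
side yel [146.
[... 16729 characters left out ...]
.    38. ]
wrist yel [316.3 318.1] [313 314   7  10  22] [ 694.7 -161.9   38. ]
wrist yel [366.5 316.6] [364 315   5   4  10] [ 760.8 -162.6   38. ]
wrist yel [369.8 334.7] [ 256  316  254   33 3052] [ 769.5 -193.4   38. ]
wrist yel [306.1 319.2] [304 318   5   3   8] [ 681.8 -163.3   38. ]
wrist yel [214.9 339.8] [209 335  13  11 125] [ 561.2 -199.8   38. ]
wrist yel [  5.4 409.4] [  0 391  19  29 161] [ -44.1 -538.4   38. ]
wrist yel [390.8 400.3] [387 397   8   9  28] [ 828.2 -338.8   38. ]
wrist yel [383.3 403.7] [381 402   6   5  12] [ 816.5 -345.3   38. ]
wrist yel [408.4 412.4] [407 404   4  16  45] [ 870.  -380.4   38. ]
wrist red [49.8 29.7] [ 43  22  16  17 135] [325.2 234.1  -0. ]
```

View pics/crop0.png

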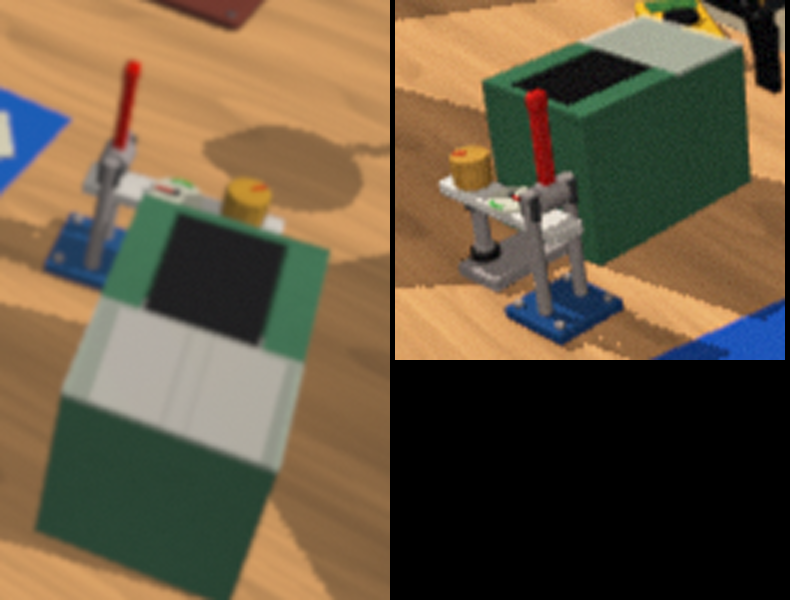

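The crop shows four things:
- the lever tip at scene (394,202) and side (177,162)
- the nut top at scene (432,242) and side (155,182)
- flap corners at scene (409,251), (446,262), (437,294), (399,281)
- the needle on the dial

I triangulate these next.

Run:
```python
from h import *
o=r.get_obs()
print("nut",tri(ray("scene",(432.3,242.3)),ray("side",(155,181.7))), plane("scene",(432.3,242.3),119),plane("side",(155,181.7),119))
print("tip",tri(ray("scene",(394.3,202)),ray("side",(177,161.7))),plane("wrist",(52,32),195,o))
print("flapS",*[plane("scene",p,145) for p in((409,251),(445.7,262),(436.7,294),(399,281.3))])
print("flapD",*[plane("side",p,145) for p in((170,160),(189,165),(215,152.7),(194,146.7))])
# base bolts in scene/wrist
print("base wrist",*[plane("wrist",p,8,o) for p in((124,41),(170,32),(181,83),(135,97))])
```

```text
nut [473.8 250.  118.5] [471.4 251.1 119. ] [473.7 245.2 119. ]
tip [493.6 153.  198.6] [492.4 151.5 195. ]
flapS [559.  230.2 145. ] [543.  303.7 145. ] [637.2 322.7 145. ] [651.4 251.8 145. ]
flapD [540.2 283.8 145. ] [560.8 222.8 145. ] [653.2 244.5 145. ] [633.6 319.5 145. ]
base wrist [456.8 188.6   8. ] [518.5 191.4   8. ] [533.2 126.3   8. ] [473.1 114.7   8. ]
```

Call:
apply_moves --pt "0 0.041 -0.0295 -0.005 0" --pt "0 0.041 -0.0295 -0.005 0" --pt "0 0.041 -0.0295 -0.005 0" --pt "0 0.041 -0.0295 0 0" --pt "0 0.041 -0.0295 0 0" --pt "0 0.043 -0.0285 0 0" --pt "0 0 0 0 0" --pt "0 0 0 0 0"

```text
time: 1.15
tool_pos: [474.2, 247.5, 237.4]
tool_rot: [0.707, 0.707, -0.0, 0.0]
contact_force: [0.6, -0.2, -0.7]
opening: 87.1
grip_force: 0.0
```

Run:
```python
from h import *
o=r.get_obs();im=r.camera("wrist");cv2.imwrite("pics/w1.png",im)
print(o["tool_pos"],o["tool_rot"],o["joint_positions"],o["contact_force"])
cv2.imwrite("pics/w1c.png",cv2.resize(im[120:320,150:410],None,fx=3,fy=3,interpolation=cv2.INTER_CUBIC))
```

```text
[474.2 247.5 237.4] [ 0.7  0.7 -0.   0. ] [-0.4  0.1 -0.2  1.7  0.   1.3 -0.6] [ 0.6 -0.2 -0.7]
```

View pics/w1c.png

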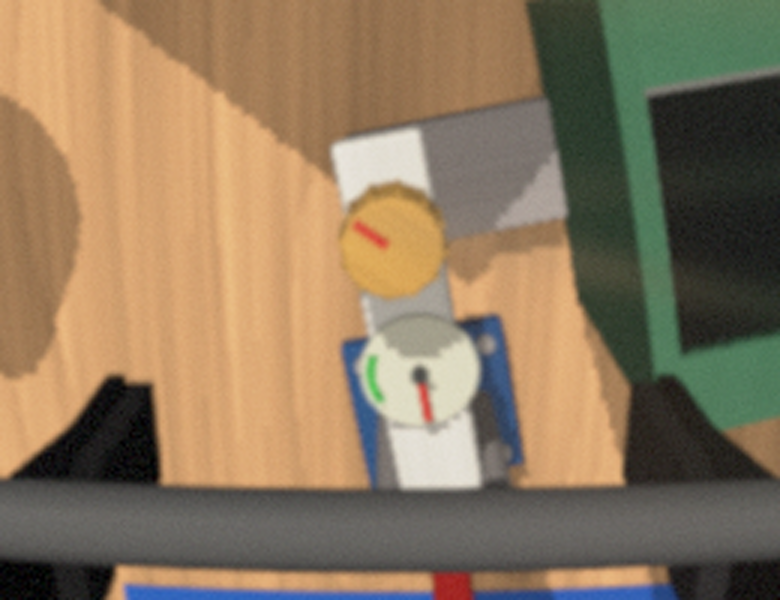

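The picture shows the nut top at (281,201) and the dial at (290,245) with its needle at 0, pointing along the clamp's -y. The tongue lies under the bar's end.

Run:
```python
from h import *
o=r.get_obs()
n=plane("wrist",(281,201),119,o);d=plane("wrist",(289.7,245),92,o)
print(n,d,n-d,np.degrees(np.arctan2(n[1]-d[1],n[0]-d[0])))
print("flap corners",*[plane("wrist",(150+x/3,120+y/3),145,o) for x,y in((648,95),(683,352))])
```

```text
[474.7 253.9 119. ] [483.6 201.3  92. ] [-8.9 52.6 27. ] 99.56723494919909
flap corners [542.4 301.  145. ] [557.5 228.5 145. ]
```

Call:
apply_moves --pt "80 0.0045 0.0003 0 0" --pt "80 0 0 0.01 -0.18" --pt "80 0 0 0.01 -0.18" --pt "80 0 0 0.01 -0.18" --pt "80 0 0 0.01 -0.18" --pt "80 0 0 0.01 -0.18" --pt "80 0 0 0.01 -0.18" --pt "80 0 0 0.0 -0.09"

```text
time: 2.2
tool_pos: [474.4, 251.7, 176.5]
tool_rot: [0.198, 0.98, -0.001, -0.001]
contact_force: [-0.0, 0.9, 0.6]
opening: 59.5
grip_force: 0.0
```

Call:
apply_moves --pt "80 0 0 0.03 0" --pt "80 0 0 0.03 0" --pt "80 0 0 0.015 0" --pt "80 0 0 0.006 0" --pt "80 0 0 0 0" --pt "80 0 0 0 0"

```text
time: 2.95
tool_pos: [474.9, 252.8, 97.6]
tool_rot: [0.199, 0.98, 0.001, 0.001]
contact_force: [0.9, -0.1, 0.2]
opening: 59.7
grip_force: 0.0
```

Call:
apply_moves --pt "200 0 0 0 0" --pt "200 0 0 0 0" --pt "200 0 0 0 0" --pt "200 0 0 0 0" --grip_force 20

```text
time: 3.45
tool_pos: [474.2, 252.2, 96.7]
tool_rot: [0.199, 0.98, -0.0, -0.0]
contact_force: [-1.8, -1.1, 2.9]
opening: 31.4
grip_force: 20.0
```

Call:
apply_moves --pt "200 0 0 0 0.18" --pt "200 0 0 0 0.18" --pt "200 0 0 0 0.18" --pt "200 0 0 0 0.18" --pt "200 0 0 0 0.18"

```text
time: 4.08
tool_pos: [474.5, 252.4, 96.7]
tool_rot: [0.608, 0.794, 0.0, 0.0]
contact_force: [1.3, -1.5, 0.9]
opening: 31.5
grip_force: 20.0
```

Call:
apply_moves --pt "200 0 0 0 0.18" --pt "200 0 0 0 0.18" --pt "200 0 0 0 0.18" --pt "200 0 0 0 0.18" --pt "200 0 0 0 0.18"

```text
time: 4.7
tool_pos: [474.9, 252.3, 96.7]
tool_rot: [0.893, 0.45, 0.0, 0.0]
contact_force: [2.4, -1.9, -0.2]
opening: 31.6
grip_force: 20.0
```

Call:
apply_moves --pt "150 0 0 0 0" --pt "150 0 0 0 0" --pt "150 0 0 0 -0.18" --pt "150 0 0 0 -0.18" --pt "150 0 0 0 -0.18" --pt "150 0 0 0 -0.18" --pt "150 0 0 0 -0.18" --pt "150 0 0 0 -0.18"

```text
time: 5.7
tool_pos: [474.1, 252.5, 96.5]
tool_rot: [0.528, 0.85, -0.0, -0.0]
contact_force: [-0.2, -0.4, 0.6]
opening: 35.7
grip_force: 0.0
```

Call:
apply_moves --pt "150 0 0 0 -0.18" --pt "150 0 0 0 -0.18" --pt "150 0 0 0 -0.18" --pt "150 0 0 0 -0.18" --pt "200 0 0 0 0" --pt "200 0 0 0 0" --pt "200 0 0 0 0"

```text
time: 6.58
tool_pos: [474.1, 252.2, 96.5]
tool_rot: [0.2, 0.98, -0.0, -0.0]
contact_force: [-1.7, -1.5, 1.4]
opening: 31.4
grip_force: 20.0
```

Call:
apply_moves --pt "200 0 0 0 0.18" --pt "200 0 0 0 0.18" --pt "200 0 0 0 0.18" --pt "200 0 0 0 0.18" --pt "200 0 0 0 0.18"

```text
time: 7.2
tool_pos: [474.5, 252.5, 96.5]
tool_rot: [0.608, 0.794, 0.0, 0.0]
contact_force: [1.2, -0.5, 0.0]
opening: 31.3
grip_force: 20.0
```

Run:
```python
from h import *
im=r.camera("side");o=r.get_obs();print(o["contact_force"],o["wrist_torque"],o["grip_force"])
w=r.camera("wrist")
out=np.zeros((600,800,3),np.uint8);out[:420,:420]=cv2.resize(im[140:245,130:235],None,fx=4,fy=4,interpolation=cv2.INTER_CUBIC)
out[:400,430:800]=cv2.resize(w[190:390,180:365],None,fx=2,fy=2)
cv2.imwrite("pics/c2.png",out)
```

```text
[-0.4 -1.1  0.8] [-0.2 -0.2 -0.1] 19.994082036428154
```

View pics/c2.png

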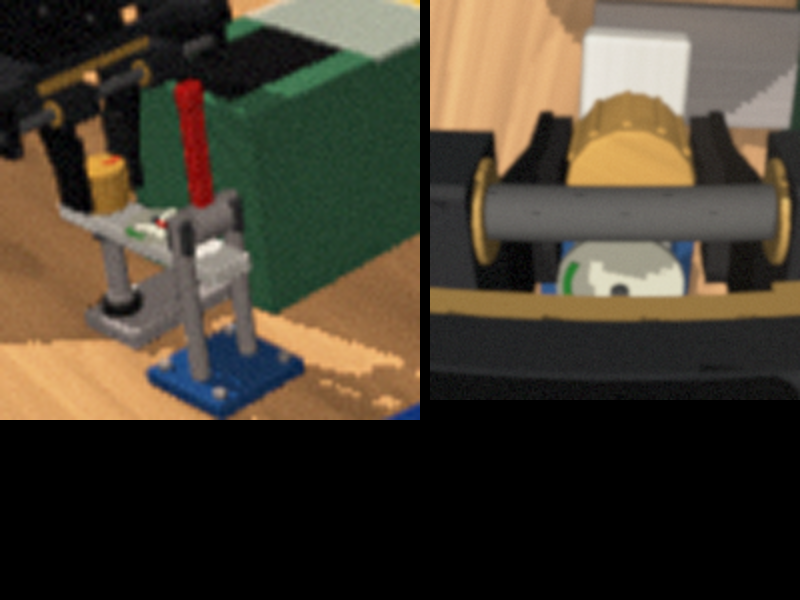

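The side view shows the pad (side px ~(160,217)) getting close to the tongue, and the red nut mark has turned. I go on in smaller steps, watching the vertical force.

Call:
apply_moves --pt "200 0 0 0 0.18" --pt "200 0 0 0 0.18" --pt "200 0 0 0 0.18"

```text
time: 7.68
tool_pos: [474.7, 252.5, 96.6]
tool_rot: [0.796, 0.605, 0.0, 0.0]
contact_force: [2.8, -1.4, -1.4]
opening: 31.6
grip_force: 20.0
```

Call:
apply_moves --pt "200 0 0 0 0.18" --pt "200 0 0 0 0.18"

```text
time: 7.92
tool_pos: [474.9, 252.3, 96.6]
tool_rot: [0.892, 0.452, 0.0, 0.0]
contact_force: [1.7, -1.4, -2.3]
opening: 31.5
grip_force: 20.0
```

Call:
apply_moves --pt "150 0 0 0 0" --pt "150 0 0 0 0" --pt "150 0 0 0 -0.18" --pt "150 0 0 0 -0.18" --pt "150 0 0 0 -0.18" --pt "150 0 0 0 -0.18" --pt "150 0 0 0 -0.18" --pt "150 0 0 0 -0.18"

```text
time: 8.93
tool_pos: [474.1, 252.7, 96.6]
tool_rot: [0.527, 0.85, 0.0, -0.0]
contact_force: [-0.5, -0.3, 0.1]
opening: 35.6
grip_force: 0.0
```

Call:
apply_moves --pt "150 0 0 0 -0.18" --pt "150 0 0 0 -0.18" --pt "150 0 0 0 -0.18" --pt "150 0 0 0 -0.18" --pt "150 0 0 0 0"

```text
time: 9.55
tool_pos: [474.2, 252.6, 96.6]
tool_rot: [0.198, 0.98, 0.0, -0.0]
contact_force: [0.1, -0.0, -0.6]
opening: 36.2
grip_force: 0.0
```

Run:
```python
from h import *
im=r.camera("side");im0=cv2.imread("pics/side0.png");im1=cv2.imread("pics/c2.png")
f=lambda a:cv2.resize(a[195:235,140:190],None,fx=8,fy=8,interpolation=cv2.INTER_CUBIC)
out=np.hstack([f(im0),f(im)]);cv2.imwrite("pics/c3.png",out)
g=cv2.cvtColor(im0,cv2.COLOR_BGR2GRAY),cv2.cvtColor(im,cv2.COLOR_BGR2GRAY)
for a in g: print(a[200:232,161])
```

```text
[149 125 107  95  90  85  80  76  76  80  84  86  94  73  34  12  22  61
  96 100 101 140 161 119  97 100 134 157 158 163 169 167]
[135 120 103  96  88  81  82  77  77  82  83  84  84  91  96 101  57  20
  16  32  86 146 162 123 101 101 135 158 160 165 167 170]
```

View pics/c3.png

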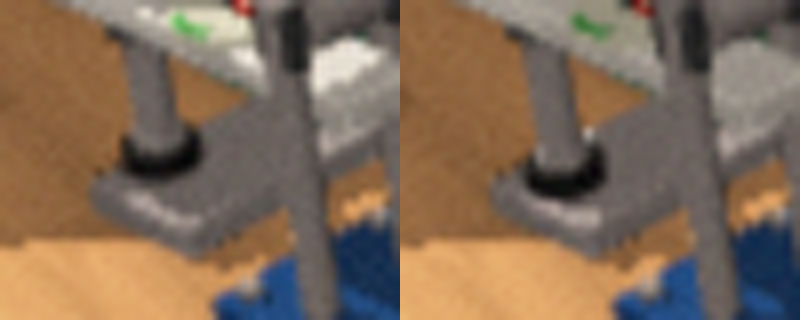

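The right crop shows the pad 3 px (about 7 mm) lower than at the start. Now I predict the row of its lower front edge at contact.

Run:
```python
from h import *
c=r.camera_params("side");T=np.linalg.inv(c["extrinsics"])
for z in(12,16,20,26,119):
    p=T@np.array([469.5,240,z,1]);u=c["intrinsics"]@p[:3];print(z,u[:2]/u[2])
# check offset: nut top centre, measured (155,181.7)
p=T@np.array([474.5,252,119,1]);u=c["intrinsics"]@p[:3];print(u[:2]/u[2])
im=r.camera("side");g=cv2.cvtColor(im,cv2.COLOR_BGR2GRAY)
for x in(158,160,162): print(x,g[205:226,x])
```

```text
12 [160.8 219.9]
16 [160.5 218.5]
20 [160.3 217.2]
26 [160.  215.2]
119 [154.4 182.9]
[154.  180.7]
158 [102 101 100 101  98 103 103  99 104 106  99  66  26  15  45 136 136 108
  93  98 148]
160 [ 82  81  89  92  88  93  97  95  97 100 101  65  28  18  26  97 149 138
 111  98 106]
162 [113 113 113 107  97  85  90  78  79  89  67  39  18  17  49  91 144 161
 134 108 102]
```

Call:
apply_moves --pt "200 0 0 0 0" --pt "200 0 0 0 0" --pt "200 0 0 0 0" --pt "200 0 0 0 0.18" --pt "200 0 0 0 0.18" --pt "200 0 0 0 0"

```text
time: 10.4
tool_pos: [474.2, 252.4, 96.6]
tool_rot: [0.371, 0.929, -0.0, 0.0]
contact_force: [-1.2, -2.4, 2.0]
opening: 31.3
grip_force: 20.0
```

Call:
apply_moves --pt "200 0 0 0 0.18" --pt "200 0 0 0 0.18" --pt "200 0 0 0 0"

```text
time: 10.78
tool_pos: [474.5, 252.5, 97.1]
tool_rot: [0.531, 0.848, 0.0, 0.0]
contact_force: [-2.6, -3.0, 6.0]
opening: 31.5
grip_force: 20.0
```

Call:
apply_moves --pt "200 0 0 0 0.18" --pt "200 0 0 0 0.18" --pt "200 0 0 0 0"

```text
time: 11.15
tool_pos: [474.5, 252.9, 97.1]
tool_rot: [0.674, 0.739, 0.001, 0.0]
contact_force: [-0.9, -0.7, 4.1]
opening: 31.8
grip_force: 2.0
```

The vertical force rose to 6 N, so the pad seems to be on the tongue. The grip slackened just then. I'll release, rise and read the needle.

Call:
apply_moves --pt "80 0 0 0 0" --pt "80 0 0 0 0" --pt "80 0 0 0 0" --pt "80 0 0 -0.03 0" --pt "80 0 0 -0.055 0" --pt "80 0 0 -0.055 0" --pt "80 0 0 0 0" --pt "80 0 0 0 0"

```text
time: 12.15
tool_pos: [474.1, 252.4, 236.0]
tool_rot: [0.674, 0.738, -0.0, -0.0]
contact_force: [0.3, 0.2, -0.4]
opening: 59.8
grip_force: 0.0
```

Run:
```python
from h import *
o=r.get_obs();im=r.camera("wrist");s=r.camera("side")
out=np.zeros((600,790,3),np.uint8)
out[:400,:400]=cv2.resize(im[200:300,240:340],None,fx=4,fy=4,interpolation=cv2.INTER_CUBIC)
out[:400,400:]=cv2.resize(s[195:235,145:184],(390,400),interpolation=cv2.INTER_CUBIC)
cv2.imwrite("pics/c4.png",out);print(o["tool_pos"])
```

```text
[474.1 252.4 236. ]
```

View pics/c4.png

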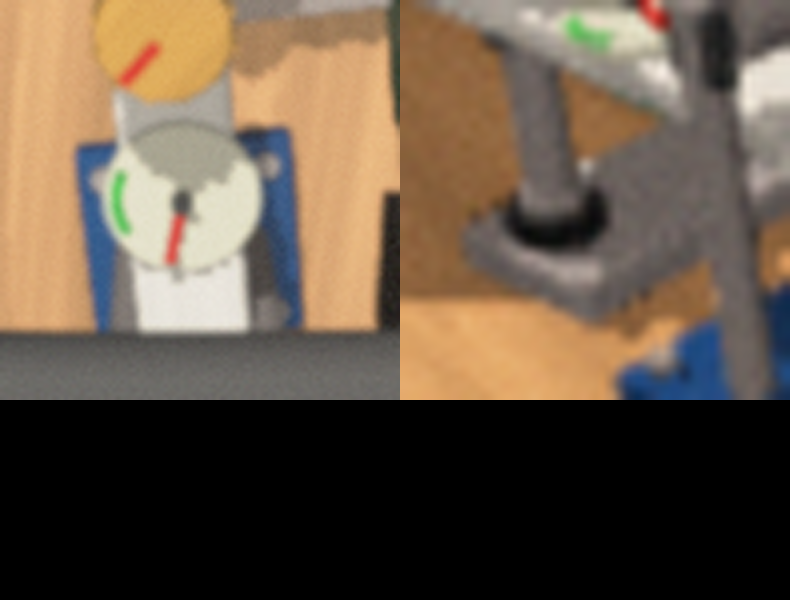

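The needle at (182,203)→(171,263) stands about 0.33 rad off zero, so the pad is on the tongue with about 1.7 mm of preload. I back the nut off 0.6 rad to stay mid-green after the flip.

Call:
apply_moves --pt "80 0 0 0.055 0" --pt "80 0 0 0.055 0" --pt "80 0 0 0.02 0" --pt "80 0 0 0.009 0" --pt "80 0 0 0 0" --pt "200 0 0 0 0" --pt "200 0 0 0 0" --pt "200 0 0 0 0" --grip_force 20

```text
time: 13.25
tool_pos: [474.6, 252.7, 98.1]
tool_rot: [0.675, 0.738, 0.0, 0.0]
contact_force: [0.3, 0.1, 0.0]
opening: 37.4
grip_force: 0.0
```

Call:
apply_moves --pt "200 0 0 0 -0.15" --pt "200 0 0 0 -0.15" --pt "200 0 0 0 -0.15" --pt "200 0 0 0 -0.15" --pt "200 0 0 0 0" --pt "80 0 0 0 0" --pt "80 0 0 0 0" --pt "80 0 0 0 0"

```text
time: 14.25
tool_pos: [474.4, 252.6, 97.8]
tool_rot: [0.427, 0.904, 0.0, 0.0]
contact_force: [0.4, 0.4, 0.4]
opening: 53.3
grip_force: 0.0
```

Call:
apply_moves --pt "80 0 0 -0.03 0" --pt "80 0 0 -0.055 0.15" --pt "80 0 0 -0.055 0.15" --pt "80 0 0 0 0.15" --pt "80 0 0 0 0.15" --pt "80 0 0 0 0"

```text
time: 15.0
tool_pos: [474.3, 252.5, 237.7]
tool_rot: [0.674, 0.738, 0.0, 0.0]
contact_force: [-0.8, 0.4, 0.9]
opening: 60.0
grip_force: 0.0
```

Run:
```python
from h import *
o=r.get_obs();im=r.camera("wrist");print(o["tool_pos"],o["tool_rot"])
cv2.imwrite("pics/c5.png",cv2.resize(im[200:300,240:340],None,fx=4,fy=4,interpolation=cv2.INTER_CUBIC))
```

```text
[474.3 252.5 237.7] [0.7 0.7 0.  0. ]
```

View pics/c5.png

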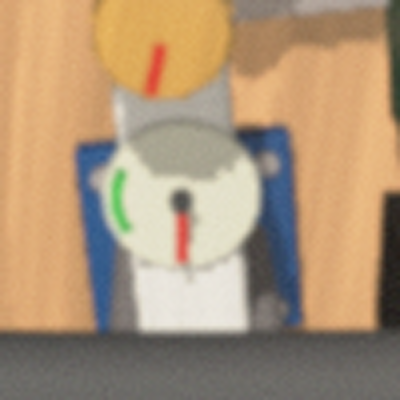

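Needle near 0.1 rad: good. Next the lever: closed fingers behind it, following its arc.

Call:
apply_moves --pt "255 0 0 0 -0.145" --pt "255 0 0 0 -0.145" --pt "255 -0.035 0 0 0" --pt "255 -0.03 0 0 0" --pt "255 0 0 0.03 0" --pt "255 0 0 0.0277 0" --pt "255 0 0 0 0" --pt "255 0 0 0 0"

```text
time: 16.05
tool_pos: [498.8, 192.4, 180.9]
tool_rot: [0.56, 0.828, 0.0, 0.0]
contact_force: [0.1, 0.1, 0.7]
opening: 0.7
grip_force: 0.0
```

Call:
apply_moves --pt "255 -0.0205 0 0 0" --pt "255 -0.0203 0 0.0015 0" --pt "255 -0.019 0 0.0076 0" --pt "255 -0.0159 0 0.0127 0" --pt "255 -0.0114 0 0.0169 0" --pt "255 -0.0045 0 0.0128 0" --pt "255 -0.0016 0 0.0087 0" --pt "255 0 0 0 0"

```text
time: 17.05
tool_pos: [532.4, 105.9, 118.8]
tool_rot: [0.561, 0.828, -0.0, -0.001]
contact_force: [-0.2, -0.4, -0.2]
opening: 0.4
grip_force: 0.0
```

Run:
```python
from h import *
cv2.imwrite("pics/s6.png",cv2.resize(r.camera("side")[110:250,120:300],None,fx=4,fy=4,interpolation=cv2.INTER_CUBIC))
```

```text
(no output)
```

View pics/s6.png

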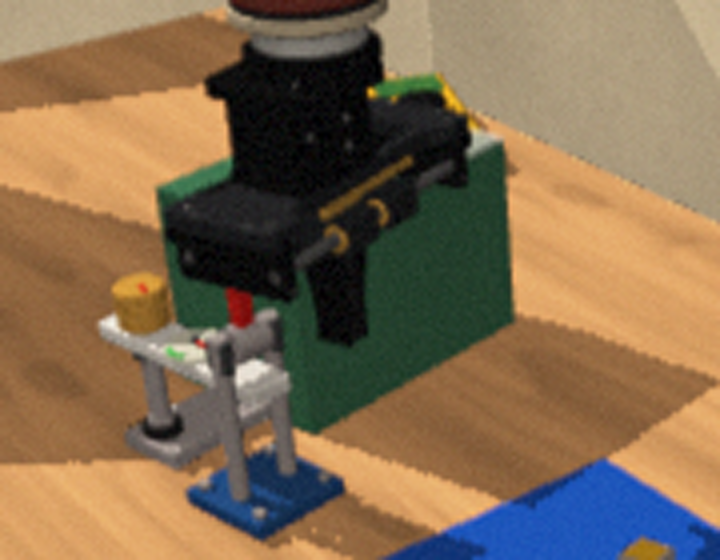

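I over-spun by 10°: the fingers passed beside the lever, which is still upright (red, at crop (238,305)), and nothing was touched. I go back up and redo it with the yaw corrected.

Call:
apply_moves --pt "255 0 0 -0.055 0" --pt "255 0 0 -0.061 0" --pt "255 0 0 0 0.18" --pt "255 0.045 -0.014 0 0" --pt "255 0.045 -0.0135 0 0" --pt "255 0 0 0.03 0" --pt "255 0 0 0.025 0" --pt "255 0 0 0 0"

```text
time: 18.1
tool_pos: [487.1, 188.4, 179.7]
tool_rot: [0.633, 0.774, -0.001, -0.001]
contact_force: [0.9, -0.3, -0.3]
opening: 0.5
grip_force: 0.0
```

Call:
apply_moves --pt "255 -0.0205 0 0 0" --pt "255 -0.0203 0 0.0015 0" --pt "255 -0.019 0 0.0076 0" --pt "255 -0.0159 0 0.0127 0"

```text
time: 18.6
tool_pos: [504.2, 114.2, 160.5]
tool_rot: [0.633, 0.774, 0.001, 0.001]
contact_force: [-1.0, 2.4, 2.6]
opening: 0.4
grip_force: 1.5
```

Call:
apply_moves --pt "255 -0.0114 0 0.0169 0" --pt "255 -0.0045 0 0.0128 0" --pt "255 -0.0016 0 0.0087 0" --pt "255 0 0 0 0"

```text
time: 19.1
tool_pos: [506.0, 97.2, 119.5]
tool_rot: [0.633, 0.774, -0.001, -0.001]
contact_force: [-0.4, -0.5, -0.2]
opening: 0.0
grip_force: 0.0
```

Call:
apply_moves --pt "255 0 0 0.002 0" --pt "255 0 0 0 0"

```text
time: 19.35
tool_pos: [506.3, 97.6, 118.7]
tool_rot: [0.633, 0.774, -0.0, -0.0]
contact_force: [-2.1, -0.2, 2.6]
opening: 0.7
grip_force: 1.4
```

Call:
apply_moves --pt "255 0 0 0.002 0" --pt "255 0 0 0 0"

```text
time: 19.6
tool_pos: [506.5, 97.6, 118.1]
tool_rot: [0.633, 0.774, 0.0, -0.0]
contact_force: [-7.5, -0.9, 17.5]
opening: 0.4
grip_force: 9.0
```

Call:
apply_moves --pt "255 0 0 -0.03 0" --pt "255 0 0 -0.06 0" --pt "255 0.04 0 -0.03 0" --pt "255 0.05 0 0 0" --pt "255 0.05 0 0 0" --pt "80 0.018 0 0 0" --pt "80 0 0 0 0" --pt "80 0 0 0 0"

```text
time: 20.6
tool_pos: [475.9, 250.0, 236.3]
tool_rot: [0.634, 0.773, -0.0, 0.0]
contact_force: [0.6, 0.1, -0.6]
opening: 22.7
grip_force: 0.0
```

Run:
```python
from h import *
o=r.get_obs();im=r.camera("wrist");s=r.camera("side");sc=r.camera("scene")
out=np.zeros((600,800,3),np.uint8)
out[:320,:480]=cv2.resize(im[200:280,220:340],None,fx=4,fy=4,interpolation=cv2.INTER_CUBIC)
out[:280,490:790]=cv2.resize(s[130:270,120:270],None,fx=2,fy=2,interpolation=cv2.INTER_CUBIC)
out[320:600,:]=cv2.resize(s[220:360,150:550],None,fx=2,fy=2,interpolation=cv2.INTER_CUBIC)
cv2.imwrite("pics/c7.png",out);print(o["tool_pos"],R.from_quat(o["tool_rot"]).as_matrix()[:,1],o["joint_positions"])
for nm,im in(("side",s),("scene",sc)):
    for p,st in blobs(im,(15,150,150),(32,255,255),12):
        w=plane(nm,p,38)
        if st[4]<120 and 400<w[0]<640 and -420<w[1]<0: print(nm,p,st[4],w)
```

```text
[475.9 250.  236.3] [ 1.   0.2 -0. ] [-0.4  0.1 -0.1  1.7  0.   1.3 -0.4]
side [280.9 247.3] 29 [597.7 -90.1  38. ]
side [303.3 278. ] 47 [ 561.5 -202.7   38. ]
side [233.6 288.3] 50 [ 436.7 -135.5   38. ]
scene [300.9 200.4] 15 [ 435.5 -133.4   38. ]
scene [231.  213.1] 20 [ 599.9 -249.3   38. ]
scene [254.2 213.2] 19 [ 561.2 -199.7   38. ]
```

View pics/c7.png

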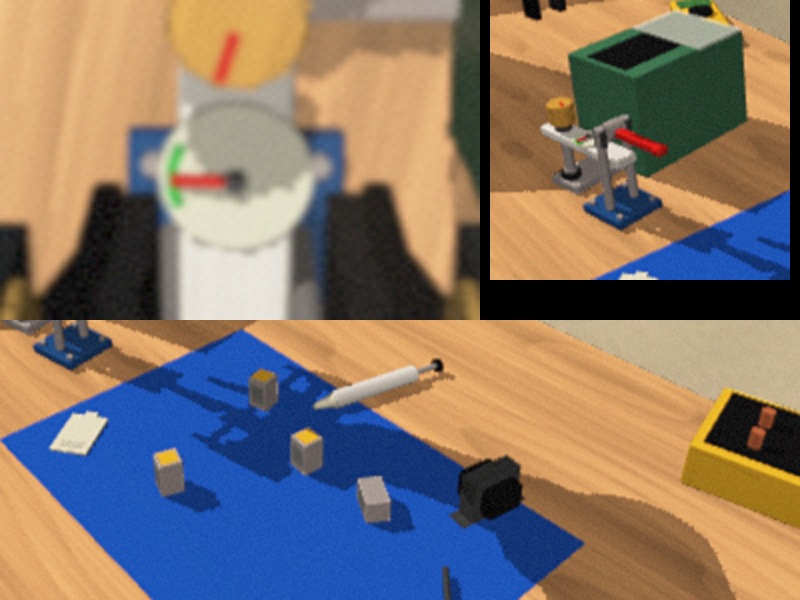

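The needle at (175,182) points into the green, and the side view shows the lever lying flat, so the caddy is clamped. One can, the one at (542,-329), was knocked over and now lies near side px (336,308). The other three still stand.

```bash
cat >> h.py <<'E'
def rect(n,m,z,o=None):
    """centre and yaw (mod 90 deg) of mask m's outline cast onto height z"""
    c=max(cv2.findContours(m,cv2.RETR_EXTERNAL,cv2.CHAIN_APPROX_NONE)[0],key=cv2.contourArea)[:,0]
    w=np.array([plane(n,p,z,o)[:2] for p in c],np.float32)
    (x,y),(a,b),_=q=cv2.minAreaRect(w);e=cv2.boxPoints(q);d=e[1]-e[0]
    return np.array([x,y]),(a,b),np.degrees(np.arctan2(d[1],d[0]))%90
def at(im,p,lo,hi):
    m=cv2.inRange(cv2.cvtColor(im,cv2.COLOR_BGR2HSV),np.array(lo),np.array(hi))
    n,l,s,c=cv2.connectedComponentsWithStats(m);i=1+np.argmin(np.hypot(*(c[1:]-p).T)+1000*(s[1:,4]<12))
    return (l==i).astype(np.uint8)*255
Y2=((15,140,120),(32,255,255))
E
python3 - <<'E'
from h import *
o={"tool_pos":np.array([649.6,0,221.8]),"tool_rot":np.array([.7071,.7071,-.0005,-.0005])}
w=cv2.imread("pics/wrist0.png")
for p in((236,266),(215,340)): print("can",rect("wrist",at(w,p,*Y2),38,o))
B=((0,0,0),(180,255,60))
for n,p in(("scene",(425,272)),("side",(192,156))): print(n,rect(n,at(r.camera(n),p,*B),143))
s=r.camera("side");print("lying",plane("side",(336.5,309),12),plane("scene",(231,213),12))
E
```

```text
can (array([597.4, -88.4]), (16.54331398010254, 16.15682601928711), np.float32(15.858879))
can (array([ 560.9, -199.4]), (15.694121360778809, 15.180937767028809), np.float32(83.6088))
scene (array([596.7, 275.7]), (98.96802520751953, 73.70547485351562), np.float32(11.68692))
side (array([601.4, 277.2]), (99.41177368164062, 74.85133361816406), np.float32(11.227051))
lying [ 567.3 -290.9   12. ] [ 576.3 -273.1   12. ]
```

Call:
apply_moves --pt "110 -0.0508 0.00754 0 0" --pt "110 -0.0508 0.00754 0 0" --pt "110 -0.0508 0.00754 0 0" --pt "110 -0.0508 0.00754 0 0" --pt "110 -0.0508 0.00754 0 0" --pt "110 -0.0508 0.00754 0 0" --pt "110 -0.0508 0.00754 0 0" --pt "110 0 0 0.03 -0.183"

```text
time: 21.9
tool_pos: [599.3, -92.2, 208.0]
tool_rot: [0.561, 0.828, 0.0, 0.002]
contact_force: [0.2, 0.9, -1.4]
opening: 49.4
grip_force: 0.0
```

Call:
apply_moves --pt "110 0 0 0.02 -0.183" --pt "110 0 0 0.02 -0.183" --pt "110 0 0 0.02 -0.183" --pt "110 0 0 0.01 -0.183" --pt "110 0 0 0 -0.183" --pt "110 0 0 0 -0.183" --pt "110 0 0 0 -0.183" --pt "110 0 0 0 -0.183"

```text
time: 22.9
tool_pos: [597.5, -86.5, 136.4]
tool_rot: [-0.14, 0.99, -0.0, -0.0]
contact_force: [0.3, 0.1, -1.0]
opening: 49.5
grip_force: 0.0
```

Run:
```python
from h import *
o=r.get_obs();im=r.camera("wrist");cv2.imwrite("pics/w8.png",im);M=R.from_quat(o["tool_rot"]).as_matrix();print(o["tool_pos"],M[:2,:2],o["joint_positions"])
m=cv2.inRange(cv2.cvtColor(im,cv2.COLOR_BGR2HSV),np.array(Y2[0]),np.array(Y2[1]))
for p,s in blobs(im,*Y2,amin=60):
    q=plane("wrist",p,38,o)
    if np.hypot(*(q[:2]-[597.4,-88.5]))<40: print(p,s,q,rect("wrist",at(im,p,*Y2),38,o))
```

```text
[597.5 -86.5 136.4] [[-1.  -0.3]
 [-0.3  1. ]] [ 0.1  0.3 -0.1  1.7  0.   1.2  1.9]
[276.  213.1] [267 204  20  19 360] [596.9 -89.3  38. ] (array([596.8, -89. ]), (15.57357406616211, 15.894469261169434), np.float32(16.12407))
```

View pics/w8.png

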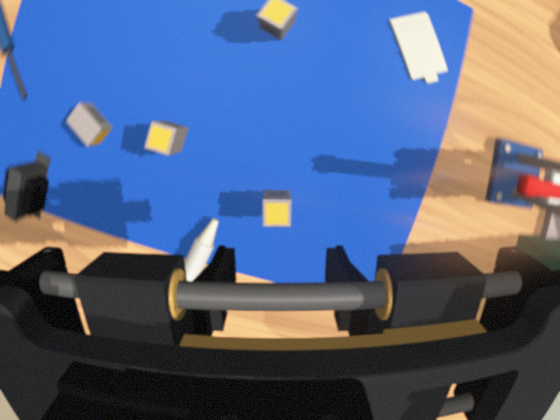

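The wrist view shows A below at (276,213), B at (165,138), C at (277,17), the fallen can at (88,124) and the pump tip close by at (212,225). I narrow the opening and go down on A.

Call:
apply_moves --pt "150 0.0013 -0.0023 0.02 0" --pt "150 0 0 0.045 0" --pt "150 0 0 0.04 0" --pt "150 0 0 0.0164 0" --pt "150 0 0 0 0" --pt "230 0 0 0 0" --pt "230 0 0 0 0" --pt "230 0 0 0 0" --grip_force 25

```text
time: 23.95
tool_pos: [598.2, -88.9, 16.7]
tool_rot: [-0.138, 0.99, -0.0, 0.001]
contact_force: [-1.3, -0.1, 5.9]
opening: 23.8
grip_force: 25.0
```

Run:
```python
from h import *
o={"tool_pos":np.array([597.5,-86.5,136.4]),"tool_rot":np.array([-.1395,.9902,0,0])}
w=cv2.imread("pics/w8.png")
for p in((162,138),(277,14)): print("can",rect("wrist",at(w,p,*Y2),38,o))
# lying can: light top face at z=24
g=cv2.cvtColor(w,cv2.COLOR_BGR2HSV);m=cv2.inRange(g,np.array((0,0,90)),np.array((180,110,255)))
m2=np.zeros_like(m);m2[100:150,62:112]=m[100:150,62:112];print("lying grey",rect("wrist",m2,24,o),m2.sum()/255)
print(plane("wrist",(85,120),24,o),"yellow",plane("wrist",(102,137),14,o))
```

```text
can (array([ 561.3, -200.3]), (16.360702514648438, 15.70035171508789), np.float32(86.45498))
can (array([ 436.2, -135.1]), (14.462197303771973, 14.991991996765137), np.float32(71.460785))
lying grey (array([ 566. , -282.9]), (47.70051574707031, 34.374839782714844), np.float32(58.950073)) 1229.0
[ 562.9 -286.4   24. ] yellow [ 576.8 -269.2   14. ]
```

Call:
apply_moves --pt "230 0 0 -0.03 0" --pt "230 0 0 -0.06 0" --pt "230 0 0 -0.06 0" --pt "230 0 0 -0.048 0.08" --pt "230 0 0 0 0" --pt "230 -0.00956 0.0517 0 0" --pt "230 -0.00956 0.0517 0 0" --pt "230 -0.00956 0.0517 0 0"

```text
time: 24.95
tool_pos: [594.2, 70.4, 212.2]
tool_rot: [-0.098, 0.995, -0.0, -0.0]
contact_force: [1.1, 0.2, -0.9]
opening: 23.5
grip_force: 25.0
```

Call:
apply_moves --pt "230 -0.00956 0.0517 0 0" --pt "230 -0.00956 0.0517 0 0" --pt "230 -0.00956 0.0517 0 0" --pt "230 -0.00956 0.0517 0 0" --pt "230 0 0 0 0" --pt "230 0 0 0 0" --pt "230 0 0 0 0"

```text
time: 25.82
tool_pos: [592.6, 277.3, 212.8]
tool_rot: [-0.097, 0.995, -0.0, -0.0]
contact_force: [-1.0, -0.9, -0.2]
opening: 24.0
grip_force: 25.0
```

Run:
```python
from h import *
o=r.get_obs();im=r.camera("wrist");cv2.imwrite("pics/w9.png",im);print(o["tool_pos"],R.from_quat(o["tool_rot"]).as_matrix()[:2,:2]*100,o["joint_positions"],o["opening"],o["contact_force"])
```

```text
[592.6 277.3 212.8] [[-98.1 -19.3]
 [-19.3  98.1]] [-0.3  0.4 -0.3  1.5  0.1  1.3  1.2] 24.007351156706417 [-1.  -0.9 -0.2]
```

View pics/w9.png

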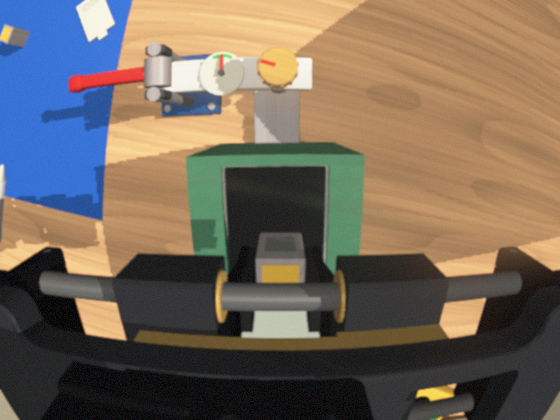

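The flap opening spans columns 225-327 with its hinge edge at row 167, and the can hangs over it at (280,258). I check the lateral centring.

Run:
```python
from h import *
o=r.get_obs();M=R.from_quat(o["tool_rot"]).as_matrix()
for p in((225,167),(327,167),(226,230),(328,230)): print(M.T@(plane("wrist",p,145,o)-o["tool_pos"]))
```

```text
[ 44.6 -38.6  68. ]
[44.5 34.3 67.9]
[ -3.  -39.8  68. ]
[-2.9 36.8 67.9]
```

Call:
apply_moves --pt "230 0 0.002 0.03 0" --pt "230 0 0 0.02 0" --pt "230 0 0 0.02 0" --pt "230 0 0 0.02 0" --pt "230 0 0 0.02 0" --pt "230 0 0 0.018 0" --pt "230 0 0 0 0"

```text
time: 26.75
tool_pos: [590.8, 280.7, 83.0]
tool_rot: [-0.098, 0.995, -0.001, -0.001]
contact_force: [1.0, -0.5, 0.3]
opening: 23.4
grip_force: 25.0
```

Call:
apply_moves --pt "168 0 0 0 0" --pt "160 0 0 0 0" --pt "160 0 0 0 0" --pt "160 0 0 0 0"

```text
time: 27.25
tool_pos: [592.5, 279.6, 85.7]
tool_rot: [-0.097, 0.995, -0.001, 0.0]
contact_force: [0.6, -5.9, 2.4]
opening: 31.9
grip_force: 4.1
```

Call:
apply_moves --pt "200 0 0 0 0" --pt "230 0 0 0 0" --pt "230 0 0 0 0" --pt "230 0 0 0 0"

```text
time: 27.75
tool_pos: [591.6, 281.5, 85.2]
tool_rot: [-0.098, 0.995, 0.0, 0.0]
contact_force: [1.3, -0.0, 1.6]
opening: 9.7
grip_force: 0.6
```

The can is gone (fingers close past 24 mm). I lift out, going next for B at (561,-200).

Call:
apply_moves --pt "230 0 0 -0.04 0" --pt "230 0 0 -0.05 0" --pt "150 0 0 -0.04 0" --pt "150 0 0 0 0"

```text
time: 28.25
tool_pos: [592.9, 282.5, 219.0]
tool_rot: [-0.098, 0.995, 0.001, 0.003]
contact_force: [0.2, 0.3, 0.1]
opening: 21.5
grip_force: 0.0
```

Run:
```python
from h import *
o=r.get_obs();s=r.camera("scene");w=r.camera("wrist");print(o["tool_pos"],R.from_quat(o["tool_rot"]).as_matrix()[:2,:2]*100)
out=np.zeros((600,800,3),np.uint8)
out[:480,:440]=cv2.resize(s[240:360,360:470],None,fx=4,fy=4,interpolation=cv2.INTER_CUBIC)
out[:375,440:]=cv2.resize(w[130:280,200:344],(360,375))
cv2.imwrite("pics/c10.png",out)
for nm,im in(("side",r.camera("side")),("scene",s)):
    for p,st in blobs(im,(15,150,150),(32,255,255),12):
        q=plane(nm,p,38)
        if st[4]<120 and 400<q[0]<640 and -420<q[1]<0: print(nm,p,st[4],q)
```

```text
[592.9 282.5 219. ] [[-98.1 -19.5]
 [-19.5  98.1]]
side [303.3 278.1] 47 [ 561.2 -202.8   38. ]
side [233.6 288.3] 49 [ 436.5 -135.7   38. ]
scene [300.9 200.4] 15 [ 435.5 -133.4   38. ]
scene [231.  213.1] 20 [ 599.9 -249.3   38. ]
scene [254.3 213.2] 18 [ 561.  -199.3   38. ]
```

View pics/c10.png

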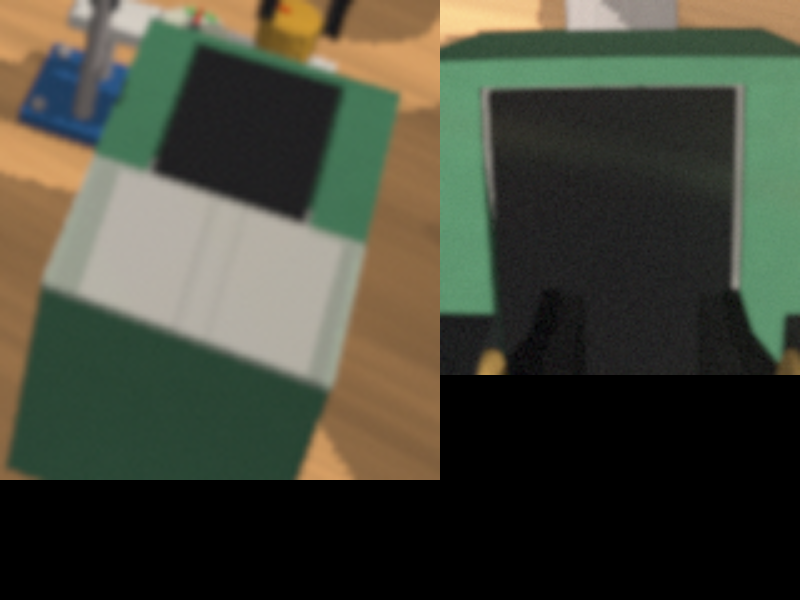

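The scene crop shows the flap shut flush and the roof empty. That was my 14th picture, so from here I measure numerically.

Call:
apply_moves --pt "150 0 0 0 0.1425" --pt "150 0 0 0 0.1425" --pt "150 -0.0012 -0.0538 0 0" --pt "150 -0.0012 -0.0538 0 0" --pt "150 -0.0012 -0.0538 0 0" --pt "150 -0.0012 -0.0538 0 0" --pt "150 -0.0012 -0.0538 0 0" --pt "150 -0.0012 -0.0538 0 0"

```text
time: 29.4
tool_pos: [569.1, -42.6, 213.5]
tool_rot: [0.044, 0.999, 0.0, -0.001]
contact_force: [0.7, 0.3, 0.3]
opening: 35.6
grip_force: 0.0
```

Call:
apply_moves --pt "150 -0.0012 -0.0538 0 0" --pt "150 -0.0012 -0.0538 0.02 0" --pt "150 -0.0012 -0.0538 0.03 0" --pt "150 0 0 0.02 0" --pt "150 0 0 0 0" --pt "150 0 0 0 0"

```text
time: 30.15
tool_pos: [559.8, -201.0, 145.2]
tool_rot: [0.044, 0.999, 0.0, -0.0]
contact_force: [-0.3, -0.2, 0.1]
opening: 35.7
grip_force: 0.0
```

```bash
cat > can.py <<'E'
from h import *
import sys
t=np.array([float(a) for a in sys.argv[1:3]])
o=r.get_obs();im=r.camera("wrist");cv2.imwrite("pics/last.png",im);M=R.from_quat(o["tool_rot"]).as_matrix()
print(o["tool_pos"],"tooly",np.degrees(np.arctan2(M[1,1],M[0,1])),"opening",o["opening"],o["joint_positions"][6])
for p,s in blobs(im,*Y2,amin=40):
    q=plane("wrist",p,38,o)
    if np.hypot(*(q[:2]-t))<60:
        c,ab,y=rect("wrist",at(im,p,*Y2),38,o); print(p,s[4],c,ab,y,"tool shift",M.T@(np.r_[c,38]-o["tool_pos"]))
E
python3 can.py 561.2 -200.5
```

```text
[ 559.8 -201.   145.2] tooly 84.99367178718676 opening 35.70129174204293 1.765165138659509
[279.9 212.8] 328 [ 560.2 -200.4] (15.574209213256836, 15.185447692871094) 84.97798 tool shift [ -0.4   0.6 107.2]
```

Call:
apply_moves --pt "150 -0.0004 0.0006 0.03 0" --pt "150 0 0 0.045 0" --pt "150 0 0 0.035 0" --pt "150 0 0 0.019 0" --pt "150 0 0 0 0" --pt "230 0 0 0 0" --pt "230 0 0 0 0" --pt "230 0 0 0 0" --grip_force 25

```text
time: 31.2
tool_pos: [561.1, -201.8, 17.6]
tool_rot: [0.044, 0.999, -0.0, 0.001]
contact_force: [-1.5, 0.1, 7.1]
opening: 23.5
grip_force: 25.0
```

Call:
apply_moves --pt "230 0 0 -0.03 0" --pt "230 0 0 -0.06 0" --pt "230 0 0 -0.06 0" --pt "230 0 0 -0.048 -0.1425" --pt "230 0 0 0 -0.1425" --pt "230 0 0 0 0"

```text
time: 31.95
tool_pos: [560.0, -201.6, 214.7]
tool_rot: [-0.097, 0.995, -0.0, 0.0]
contact_force: [-0.8, 0.4, -1.4]
opening: 23.7
grip_force: 25.0
```

Call:
apply_moves --pt "230 -0.0138 0.0508 0 0" --pt "230 -0.0138 0.0508 0 0" --pt "230 -0.0138 0.0508 0 0" --pt "230 -0.0138 0.0508 0 0" --pt "230 -0.0138 0.0508 0 0" --pt "230 -0.0138 0.0508 0 0" --pt "230 -0.0138 0.0508 0 0" --pt "230 -0.0138 0.0508 0 0"

```text
time: 32.95
tool_pos: [588.5, 220.0, 213.1]
tool_rot: [-0.096, 0.995, -0.0, -0.001]
contact_force: [0.7, -1.4, -0.7]
opening: 24.0
grip_force: 25.0
```

Call:
apply_moves --pt "230 -0.0138 0.0508 0 0" --pt "230 0 0 0 0" --pt "230 0 0 0 0"

```text
time: 33.33
tool_pos: [592.4, 270.4, 213.0]
tool_rot: [-0.097, 0.995, -0.001, -0.001]
contact_force: [0.2, -0.6, 0.2]
opening: 23.6
grip_force: 25.0
```

```bash
cat > slot.py <<'E'
from h import *
o=r.get_obs();im=r.camera("wrist");cv2.imwrite("pics/last.png",im);M=R.from_quat(o["tool_rot"]).as_matrix()
m=cv2.inRange(cv2.cvtColor(im,cv2.COLOR_BGR2HSV),np.array((0,0,0)),np.array((180,255,75)))
f=lambda p:(M.T@(plane("wrist",p,145,o)-o["tool_pos"]))[:2]
print(o["tool_pos"],o["opening"],o["joint_positions"][6])
for y in(185,195,205):
    x=np.flatnonzero(m[y,180:380])+180;print(y,x.min(),x.max(),f((x.min(),y)),f((x.max(),y)))
c=np.flatnonzero(m[100:250,290]);print("hinge row",c.min()+100,f((290,c.min()+100)))
E
python3 slot.py
```

```text
[592.4 270.4 213. ] 23.64890435452153 1.2026744868964445
185 235 333 [ 31.3 -31.7] [31.4 39.1]
195 235 332 [ 23.9 -31.9] [24.  38.7]
205 236 332 [ 16.4 -31.5] [16.4 39. ]
hinge row 169 [42.8  7.9]
```

Call:
apply_moves --pt "230 -0.001 0.001 0.03 0" --pt "230 0 0 0.02 0" --pt "230 0 0 0.02 0" --pt "230 0 0 0.02 0" --pt "230 0 0 0.02 0" --pt "230 0 0 0.018 0" --pt "230 0 0 0 0"

```text
time: 34.25
tool_pos: [592.5, 271.9, 84.0]
tool_rot: [-0.098, 0.995, -0.0, -0.001]
contact_force: [1.1, 0.8, -0.4]
opening: 23.6
grip_force: 25.0
```

Call:
apply_moves --pt "172 0 0 0 0" --pt "168 0 0 0 0" --pt "168 0 0 0 0" --pt "168 0 0 0 0"

```text
time: 34.75
tool_pos: [593.6, 272.5, 86.5]
tool_rot: [-0.098, 0.995, 0.0, 0.0]
contact_force: [0.8, 0.7, 2.1]
opening: 29.6
grip_force: 0.6
```

Call:
apply_moves --pt "200 0 0 0 0" --pt "230 0 0 0 0" --pt "230 0 0 0 0" --pt "230 0 0 0 0"

```text
time: 35.25
tool_pos: [593.4, 272.2, 86.0]
tool_rot: [-0.098, 0.995, -0.0, -0.0]
contact_force: [1.3, 0.1, 0.2]
opening: 9.3
grip_force: 0.6
```

Call:
apply_moves --pt "230 0 0 -0.04 0" --pt "230 0 0 -0.05 0" --pt "150 0 0 -0.04 0" --pt "150 0 0 0 0.174" --pt "150 0 0 0 0.174" --pt "150 0 0 0 0.172" --pt "150 0.0022 -0.0484 0 0" --pt "150 0.0022 -0.0484 0 0"

```text
time: 36.25
tool_pos: [557.5, 181.3, 215.4]
tool_rot: [0.161, 0.987, -0.0, -0.001]
contact_force: [0.9, -1.3, 0.3]
opening: 35.6
grip_force: 0.0
```

Call:
apply_moves --pt "150 0.0022 -0.0484 0 0" --pt "150 0.0022 -0.0484 0 0" --pt "150 0.0022 -0.0484 0 0" --pt "150 0.0022 -0.0484 0 0" --pt "150 0.0022 -0.0484 0.02 0" --pt "150 0.0022 -0.0484 0.03 0" --pt "150 0.0022 -0.0484 0.02 0" --pt "150 0 0 0 0"

```text
time: 37.25
tool_pos: [433.3, -137.2, 144.5]
tool_rot: [0.164, 0.986, -0.0, -0.002]
contact_force: [0.8, -0.1, 0.6]
opening: 35.9
grip_force: 0.0
```

```bash
python3 can.py 436.3 -135; python3 -c "
from h import *
s=r.camera('scene');print('flap',rect('scene',at(s,(425,272),(0,0,0),(180,255,60)),143))
print([ (p,plane('scene',p,38)) for p,st in blobs(s,(15,150,150),(32,255,255),10) if st[4]<60 and 200<p[0]<320 and 180<p[1]<260])"
```

```text
[ 433.3 -137.2  144.5] tooly 71.12124500513966 opening 35.94161470115383 1.4489850452336526
[284.5 214. ] 364 [ 435.6 -133.5] (16.39111328125, 16.068021774291992) 71.138306 tool shift [ -1.4   4.3 106.5]
flap (array([596.7, 275.7]), (98.97030639648438, 73.70547485351562), np.float32(11.68692))
[(array([300.9, 200.4]), array([ 435.5, -133.4,   38. ])), (array([231. , 213.1]), array([ 599.9, -249.3,   38. ]))]
```

Flap is shut as before (same outline). Grasp C.

Call:
apply_moves --pt "150 -0.0014 0.004 0.03 0" --pt "150 0 0 0.045 0" --pt "150 0 0 0.035 0" --pt "150 0 0 0.018 0" --pt "150 0 0 0 0" --pt "230 0 0 0 0" --pt "230 0 0 0 0" --pt "230 0 0 0 0" --grip_force 25

```text
time: 38.35
tool_pos: [439.7, -130.9, 19.1]
tool_rot: [0.161, 0.987, 0.0, 0.001]
contact_force: [-0.0, 0.4, 5.4]
opening: 23.8
grip_force: 24.9
```

Call:
apply_moves --pt "230 0 0 -0.03 0" --pt "230 0 0 -0.06 0" --pt "230 0 0 -0.06 0" --pt "230 0 0 -0.048 -0.176" --pt "230 0 0 0 -0.176" --pt "230 0 0 0 -0.175" --pt "230 0 0 0 0"

```text
time: 39.22
tool_pos: [438.6, -131.0, 216.3]
tool_rot: [-0.101, 0.995, -0.0, 0.0]
contact_force: [0.1, 0.3, -0.5]
opening: 23.9
grip_force: 24.9
```

Call:
apply_moves --pt "230 -0.0259 0.0411 0 0" --pt "230 -0.0259 0.0411 0 0" --pt "230 -0.0259 0.0411 0 0" --pt "230 -0.0259 0.0411 0 0" --pt "230 -0.0259 0.0411 0 0" --pt "230 -0.0259 0.0411 0 0" --pt "230 -0.0259 0.0411 0 0" --pt "230 -0.0259 0.0411 0 0"

```text
time: 40.22
tool_pos: [575.6, 234.2, 215.9]
tool_rot: [-0.099, 0.995, -0.0, -0.0]
contact_force: [0.6, 1.3, -0.6]
opening: 24.1
grip_force: 24.9
```

Call:
apply_moves --pt "230 -0.0259 0.0411 0 0" --pt "230 0 0 0 0" --pt "230 0 0 0 0"

```text
time: 40.6
tool_pos: [592.3, 277.7, 215.5]
tool_rot: [-0.1, 0.995, -0.0, -0.0]
contact_force: [-0.2, -0.1, -0.7]
opening: 24.1
grip_force: 24.9
```

```bash
python3 slot.py
```

```text
[592.3 277.7 215.5] 24.11360352678044 1.2149119108518682
185 226 323 [ 30.9 -38.7] [30.9 32.1]
195 227 322 [ 23.4 -38.3] [23.4 31.6]
205 227 322 [ 15.8 -38.6] [15.8 31.9]
hinge row 146 [59.1  7.9]
```

Call:
apply_moves --pt "230 0 0 0.03 0" --pt "230 0 0 0.02 0" --pt "230 0 0 0.02 0" --pt "230 0 0 0.02 0" --pt "230 0 0 0.02 0" --pt "230 0 0 0.021 0" --pt "230 0 0 0 0"

```text
time: 41.52
tool_pos: [591.2, 277.8, 82.7]
tool_rot: [-0.101, 0.995, -0.001, -0.002]
contact_force: [1.2, 0.5, -0.2]
opening: 23.7
grip_force: 24.9
```

Call:
apply_moves --pt "172 0 0 0 0" --pt "168 0 0 0 0" --pt "168 0 0 0 0" --pt "168 0 0 0 0"

```text
time: 42.02
tool_pos: [592.5, 278.5, 85.6]
tool_rot: [-0.101, 0.995, 0.0, 0.0]
contact_force: [1.0, -0.4, 1.0]
opening: 29.4
grip_force: 0.6
```

Call:
apply_moves --pt "200 0 0 0 0" --pt "230 0 0 0 0" --pt "230 0 0 0 0" --pt "230 0 0 0 0"

```text
time: 42.52
tool_pos: [592.3, 278.3, 85.0]
tool_rot: [-0.101, 0.995, -0.0, -0.0]
contact_force: [0.8, 0.4, -0.1]
opening: 9.3
grip_force: 0.6
```

Call:
apply_moves --pt "230 0 0 -0.04 0" --pt "230 0 0 -0.05 0" --pt "150 0 0 -0.04 0" --pt "150 0.0124 -0.0494 0 0" --pt "150 0.0124 -0.0494 0 0" --pt "150 0.0124 -0.0494 0 0" --pt "150 0.0124 -0.0494 0 0" --pt "150 0.0124 -0.0494 0 0"

```text
time: 43.52
tool_pos: [580.8, 22.4, 214.9]
tool_rot: [-0.101, 0.995, 0.0, -0.0]
contact_force: [1.1, -0.4, -0.9]
opening: 35.4
grip_force: 0.0
```

Call:
apply_moves --pt "150 0.0124 -0.0494 0 0" --pt "150 0.0124 -0.0494 0 0" --pt "150 0.0124 -0.0494 0 0" --pt "150 0.0124 -0.0494 0 0" --pt "150 0.0124 -0.0494 0 0" --pt "150 0.0124 -0.0494 0 0" --pt "150 0 0 0 0.18" --pt "150 0 0 0 0.18"

```text
time: 44.52
tool_pos: [567.8, -282.0, 214.5]
tool_rot: [0.082, 0.997, 0.0, -0.001]
contact_force: [0.6, 1.4, -0.8]
opening: 35.6
grip_force: 0.0
```

Call:
apply_moves --pt "150 0 0 0 0.18" --pt "150 0 0 0 0.18" --pt "150 0 0 0 0.18" --pt "150 0 0 0 0.18" --pt "150 0 0 0 0.18" --pt "150 0 0 0 0.18" --pt "150 0 0 0 0.18" --pt "150 0 0 0 0.18"

```text
time: 45.52
tool_pos: [568.1, -281.0, 214.7]
tool_rot: [0.718, 0.696, -0.0, -0.001]
contact_force: [-0.4, -0.2, -0.9]
opening: 35.6
grip_force: 0.0
```

Call:
apply_moves --pt "150 0 0 0.02 0.18" --pt "150 0 0 0.03 0.18" --pt "150 0 0 0.02 0.18" --pt "150 0 0 0 0.13" --pt "150 0 0 0 0" --pt "150 0 0 0 0"

```text
time: 46.28
tool_pos: [568.5, -281.3, 145.3]
tool_rot: [0.905, 0.425, 0.0, 0.0]
contact_force: [-0.6, 0.2, 0.7]
opening: 36.0
grip_force: 0.0
```

```bash
cat > lie.py <<'E'
from h import *
o=r.get_obs();im=r.camera("wrist");cv2.imwrite("pics/last.png",im);M=R.from_quat(o["tool_rot"]).as_matrix()
print(o["tool_pos"],"tooly",np.degrees(np.arctan2(M[1,1],M[0,1])),o["joint_positions"][6])
g=cv2.cvtColor(im,cv2.COLOR_BGR2HSV)
for nm,lo,hi,z in(("grey",(0,0,60),(180,90,255),24),("yel",*Y2,12),("notblue",None,None,24)):
    m=255-cv2.inRange(g,np.array((100,120,30)),np.array((125,255,255))) if lo is None else cv2.inRange(g,np.array(lo),np.array(hi))
    m[250:]=0
    n,l,s,c=cv2.connectedComponentsWithStats(m)
    for i in range(1,n):
        if 60<s[i,4]<6000:
            w,ab,y=rect("wrist",(l==i).astype(np.uint8)*255,z,o)
            if np.hypot(*(w-[567,-282]))<90: print(nm,c[i],s[i],w,ab,y,"shift",(M.T@(np.r_[w,z]-o["tool_pos"]))[:2])
E
python3 lie.py
```

```text
[ 568.5 -281.3  145.3] tooly -39.70333325448489 -0.16584512353586758
grey [346.5 118.1] [ 230    0  221  250 5069] [ 654.9 -270.5] (288.95855712890625, 128.0450439453125) 73.424385 shift [63.5 59.6]
grey [284.5 212.8] [ 269  189   32   47 1184] [ 567.6 -286.9] (42.99980163574219, 24.656457901000977) 58.235016 shift [-4.9  2.9]
notblue [284.4 212.2] [ 269  188   32   49 1275] [ 567.6 -287. ] (43.962646484375, 25.200572967529297) 57.654236 shift [-5.   2.9]
```

The fallen can lies centred near (567,-287) with its long axis at 58°. I align and grasp it across its width.

Call:
apply_moves --pt "150 -0.007 0.003 0.03 0" --pt "150 0 0 0.045 -0.134" --pt "150 0 0 0.04 0" --pt "150 0 0 0.018 0" --pt "150 0 0 0.006 0" --pt "230 0 0 0 0" --pt "230 0 0 0 0" --pt "230 0 0 0 0" --grip_force 25

```text
time: 47.32
tool_pos: [567.2, -289.1, 7.6]
tool_rot: [0.875, 0.483, 0.001, 0.001]
contact_force: [-0.1, 0.5, 6.9]
opening: 23.8
grip_force: 25.0
```

Call:
apply_moves --pt "230 0 0 -0.03 0" --pt "230 0 0 -0.06 0" --pt "230 0 0 -0.06 0" --pt "230 0 0 -0.055 0.162" --pt "230 0 0 0 0.162" --pt "230 0 0 0 0.162" --pt "230 0 0 0 0.162" --pt "230 0 0 0 0.162"

```text
time: 48.32
tool_pos: [566.2, -288.6, 211.5]
tool_rot: [0.995, 0.097, 0.0, -0.0]
contact_force: [-0.1, -0.2, -0.5]
opening: 23.9
grip_force: 25.0
```

Call:
apply_moves --pt "230 0.0125 -0.0496 0 0" --pt "230 0.0125 -0.0496 0 0" --pt "230 0.0125 -0.0496 0 0" --pt "230 0.0125 -0.0496 0 0" --pt "230 0.0125 -0.0496 0 0" --pt "230 0.0125 -0.0496 0 0" --pt "230 0.0125 -0.0496 0 0" --pt "230 0.0125 -0.0496 0 0"

```text
time: 49.32
tool_pos: [585.7, 121.6, 211.6]
tool_rot: [0.995, 0.099, 0.0, -0.0]
contact_force: [-0.1, 0.1, 1.1]
opening: 23.7
grip_force: 25.0
```

Call:
apply_moves --pt "230 0.0125 -0.0496 0 0" --pt "230 0.0125 -0.0496 0 0" --pt "230 0.0125 -0.0496 0 0" --pt "230 0 0 0 0" --pt "230 0 0 0 0"

```text
time: 49.95
tool_pos: [593.3, 272.8, 211.1]
tool_rot: [0.995, 0.099, 0.0, 0.0]
contact_force: [-0.3, -0.3, -0.1]
opening: 23.7
grip_force: 25.0
```

```bash
python3 -c "
from h import *
o=r.get_obs();M=R.from_quat(o['tool_rot']).as_matrix();print(o['tool_pos'],np.degrees(np.arctan2(M[1,1],M[0,1])),o['opening'],o['joint_positions'])
print('target shift',M.T@(np.array([593.4,273.5,212])-o['tool_pos']))"
```

```text
[593.3 272.8 211.1] -78.61221270664245 23.743295326460412 [-0.7  0.4  0.3  1.5 -0.1  1.3 -1.8]
target shift [ 0.2 -0.7 -0.9]
```

Call:
apply_moves --pt "230 0 -0.0007 0.03 0" --pt "230 0 0 0.02 0" --pt "230 0 0 0.02 0" --pt "230 0 0 0.02 0" --pt "230 0 0 0.02 0" --pt "230 0 0 0.017 0" --pt "230 0 0 0 0"

```text
time: 50.82
tool_pos: [592.2, 273.6, 82.1]
tool_rot: [0.995, 0.099, -0.001, 0.001]
contact_force: [1.6, -0.4, -0.1]
opening: 23.6
grip_force: 25.0
```

Call:
apply_moves --pt "172 0 0 0 0" --pt "168 0 0 0 0" --pt "168 0 0 0 0" --pt "168 0 0 0 0" --pt "168 0 0 0 0"

```text
time: 51.45
tool_pos: [593.1, 274.1, 84.3]
tool_rot: [0.995, 0.099, 0.0, -0.0]
contact_force: [-0.3, -0.0, 1.4]
opening: 29.8
grip_force: 0.6
```

Call:
apply_moves --pt "200 0 0 0 0" --pt "230 0 0 0 0" --pt "230 0 0 0 0" --pt "230 0 0 0 0"

```text
time: 51.95
tool_pos: [593.1, 273.9, 84.0]
tool_rot: [0.995, 0.099, -0.0, 0.0]
contact_force: [1.3, 0.2, 1.4]
opening: 9.4
grip_force: 0.6
```

Call:
apply_moves --pt "230 0 0 -0.04 0" --pt "230 0 0 -0.05 0" --pt "230 0 0 -0.06 0" --pt "230 0 0.05 -0.02 0" --pt "230 0 0.05 0 0" --pt "230 0 0.05 0 0" --pt "230 0 0.05 0 0" --pt "230 0 0 0 0"

```text
time: 52.95
tool_pos: [632.9, 72.0, 254.2]
tool_rot: [0.995, 0.095, -0.0, 0.001]
contact_force: [-0.2, 0.0, 0.3]
opening: 9.0
grip_force: 0.0
```

```bash
python3 -c "
from h import *
s=r.camera('scene');d=r.camera('side')
for n,im,p in(('scene',s,(425,272)),('side',d,(192,156))): print(n,'flap',rect(n,at(im,p,(0,0,0),(180,255,60)),143))
for n,im in(('scene',s),('side',d)):
  print(n,'lever red',[(p,st[:5]) for p,st in blobs(im,*RED)])
  for p,st in blobs(im,(15,140,140),(32,255,255),10):
    q=plane(n,p,38)
    if st[4]<120 and 350<q[0]<720 and -450<q[1]<100: print(n,p,st[4],q)
# grey/white stuff on blue mat
m0=cv2.imread('pics/side0.png')
g=cv2.cvtColor(d,cv2.COLOR_BGR2HSV);m=255-cv2.inRange(g,np.array((100,120,20)),np.array((125,255,255)))
n,l,st,c=cv2.connectedComponentsWithStats(m)
print([(c[i],st[i,4]) for i in range(1,n) if 15<st[i,4]<3000 and 160<c[i,0]<430 and c[i,1]>230])
print(r.get_obs()['tool_pos'],r.get_obs()['time'])
"
```

```text
scene flap (array([596.4, 275.7]), (97.8718490600586, 73.30854797363281), np.float32(11.676559))
side flap (array([601.6, 277.5]), (99.00485229492188, 75.30438232421875), np.float32(11.163086))
scene lever red [(array([369.8, 225.6]), array([354, 220,  30,  12,  92], dtype=int32))]
side lever red [(array([195.5, 200.6]), array([183, 195,  26,  13, 143], dtype=int32))]
side [285.9 220.2] 39 [681.9  -9.6  38. ]
side [251.  217.5] 12 [625.8  57.7  38. ]
side [261.6 217.5] 13 [645.6  40.3  38. ]
side [266.8 221.7] 14 [642.5  16.   38. ]
side [219.2 222.4] 18 [553.7  91.1  38. ]
side [220.9 225.1] 10 [549.9  78.   38. ]
side [234.1 230. ] 12 [561.1  38.7  38. ]
side [214.2 235.1] 35 [513.5  51.9  38. ]
side [222.2 238.3] 17 [519.9  28.   38. ]
side [326.3 244.4] 32 [ 681.2 -148.9   38. ]
side [170.8 247.4] 37 [412.3  74.7  38. ]
side [211.2 243.6] 11 [488.8  26.4  38. ]
side [163.8 255.5] 10 [385.5  56.8  38. ]
side [171.8 254.6] 16 [400.5  48.2  38. ]
side [352.2 263.1] 51 [ 672.5 -234.3   38. ]
side [157.1 267.9] 117 [353.4  25.8  38. ]
side [378.6 280. ] 53 [ 670. -307.   38.]
side [401.1 275.8] 22 [ 714.3 -328.3   38. ]
side [411.3 280.2] 12 [ 717.9 -350.3   38. ]
side [391.7 286.6] 21 [ 673.  -336.9   38. ]
side [434.9 293.8] 17 [ 717.7 -404.4   38. ]
side [438.9 317.5] 28 [ 667.5 -446.1   38. ]
side [433.  320.4] 22 [ 653.3 -443.4   38. ]
[(array([189.2, 276.4]), np.int32(408)), (array([373.2, 358. ]), np.int32(86)), (array([359.6, 410. ]), np.int32(518))]
[632.4  77.9 253.8] 53.05
```

```bash
python3 -c "
from rig import r
print(r.close_job())"
```

```text
the job is handed in; nothing more can be done
None
```

I clamped the caddy with the gauge needle in the green, put all four cans I found through the flap, which shut again, and handed the job in; no verdict came back.

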